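# Assemble two ceramic totems

### The arm

A 6-joint arm with a two-finger parallel gripper is mounted at the origin on the work surface. World frame = base frame: x ahead of the robot, y to its left, z up, the work surface at z = 0. Lengths are in mm, angles in rad, forces in N, time in s.
With the tool pointing down it reaches from about 350 to 775 mm from the base axis. Payload 7.3 kg.
Tool frame: the origin (TCP) lies midway between the tips of the shut fingers; the grasp point (between the pads) lies 19 mm behind it; z points along the fingers, y is the line along which they close (so a half turn about z gives the same grasp; the last joint's range is limited). The gripper opens to 92 mm and grips with 3 to 60 N. Pads are 19 mm wide; open, the fingers measure 130 mm over their backs; the gripper's body (75 mm by 190 mm) begins 47 mm behind the grasp point.
Start: joints at [1.152, 0.342, 1.524, -0, 1.275, -0.146], TCP at [141.435, 505.61, 226.741] pointing down, gripper open.
Joint ranges: [-2.53, 2.53], [-0.77, 2.02], [0.04, 2.7], [-1, 4.14], [0.28, 2.66], [-3.11, 3.11]. Speed limits (rad/s): [2.57, 2.57, 3.14, 3.14, 3.14, 3.14].

### API

Orientations are given as [roll, pitch, yaw] about the fixed x, y, z axes, in that order (R = Rz(yaw) Ry(pitch) Rx(roll)).
In Python, from plant import * gives the robot as it stands.
- The arm moves only by the tool step_arm, never from a script. Its argument "deltas" is one flat list of numbers, 5 for each row, row after row: the shift along the world's x, y, z in mm, then the turn about the world's z in degrees, then the finger opening in mm, from 0 to 91.8. In form: [tx, ty, tz, turn, gripper, tx, ty, tz, turn, gripper, ...]. A call has exactly 10 rows; each row shifts and turns the commanded pose from where the row before left it; what a row does not reach is not made up. A row lasts 1/8 s, in which the tool goes at most 62.5 mm and 10.7 degrees, less where a joint would pass 70% of its speed; a pose out of reach is approached as far as the arm can. A call is refused whole if a number of a shift passes 62.5 or a number of a turn 10.7, either way. A call with a gripper value outside its range is refused whole. The fingers move at their own pace and stop on an object; the grip force is fixed at half the most. Time passes only in rows, so rows that do not move let the fingers close, or fill a call up. It gives the time, the measured TCP pose, the force, the opening and the grip force at its end, in the units of the state.
- get_obs(): the state, without advancing time (a new reading comes with each control period).
- capture(name): name is "scene" or "side" or "wrist"; returns the picture (420x560x3 uint8, red, green, blue); there is no depth.
- camera_params(name): a dict with "mtx" (3x3 intrinsics, pixels), "k1" (the pictures are not rectified: a ray, as slopes to the right and down, at radius r is drawn at 1 + k1 r^2 times it, then the intrinsics apply), "rvec" (rotation vector, rad) and "tvec" (3), from world to camera coordinates, as OpenCV has them. Camera axes: x right, y down, z forward; pixel columns grow to the right and rows downward; lengths in mm; the calibration is good to about 2 mm. A picture is of the moment at which its call begins: read the wrist's pose just before it. camera_params takes no time and is no camera call; for the wrist camera it gives the pose at the moment of the call.
- close_job(): hands the job in; it is judged then, once.
The state is a dict: "time": time; "joint_positions": joint angles; "dq": joint speeds; "tau": joint torques, N m; "tool_pos": TCP position; "tcp_rot": TCP orientation; "contact_force": force on the tool from outside, world axes, zero at the start; "moment": the same for the moment, N m; "grip_width": finger opening in mm; "finger_force": force on a finger pad.
Only numpy, scipy, OpenCV 4.12 (cv2) and the standard library are available. Lean on these libraries where they do the work, as an engineer would, in place of code of your own. Each camera call takes 0.05 s, during which the arm holds its last target. There are 200 camera calls.

### The job

Assemble the two ceramic garden totems by threading their pieces over the steel rods, from the bottom up. On the round dark-wood base goes the terracotta drum, then the blue ring, then the white finial on top; on the square marble base goes the yellow drum, then the green cap on top. Lower each piece upright until it sits flat on what is beneath it, never dropping it, and leave the grey ring and the orange-handled nippers where they lie.

Things in the scene. Friction and masses are not known exactly. Their poses are not given: they have to be found in the camera images.
- round_base: Fixed round dark-wood base, 110 mm across and 20 mm thick, with an upright steel rod 8 mm thick in its centre whose top stands 104 mm above the table (84 mm above the wood): the taller rod. Origin: centre of its underside, on the table, on the rod's axis; z up.
- square_base: Fixed square pale-marble base, 90 x 90 mm and 20 mm thick, with an upright steel rod 8 mm thick in its centre whose top stands 70 mm above the table (50 mm above the marble): the shorter rod. Origin: centre of its underside, on the table, on the rod's axis; z up; x and y along its sides.
- terracotta_drum: Loose reddish-brown terracotta drum (plain cylinder), 62 mm across, 34 mm high, about 140 g. A plain through hole 18 mm wide runs down its middle. Origin: centre of its underside; z up along its axis; round, so its yaw does not matter. 
- blue_ring: Loose blue-glazed ceramic ring (plain cylinder), 54 mm across, 28 mm high, about 90 g. A plain through hole 18 mm wide runs down its middle. Origin: centre of its underside; z up along its axis; round, so its yaw does not matter. 
- white_finial: Loose white ceramic finial: a cylinder 44 mm across and 28 mm high to be gripped, topped by a 20 mm high taper with a small knob, 48 mm in all, about 70 g. Below, a blind hole 18 mm wide and 28 mm deep takes the rod's end. Origin: centre of its underside; z up along its axis; round, so its yaw does not matter. 
- yellow_drum: Loose yellow-glazed ceramic drum (plain cylinder), 58 mm across, 30 mm high, about 120 g. A plain through hole 18 mm wide runs down its middle. Origin: centre of its underside; z up along its axis; round, so its yaw does not matter. 
- green_cap: Loose green-glazed ceramic cap: a cylinder 48 mm across and 26 mm high to be gripped, topped by a 14 mm high low dome, 40 mm in all, about 80 g. Below, a blind hole 18 mm wide and 26 mm deep takes the rod's end. Origin: centre of its underside; z up along its axis; round, so its yaw does not matter. 
- grey_ring: Loose grey unglazed ring, 54 mm across, 28 mm high, with an 18 mm through hole: not part of the job, to be left where it lies. Origin: centre of its underside; z up along its axis; round, so its yaw does not matter. 
- nippers: Loose small tile nippers with two orange handles and a steel head, 120 mm long, 54 mm wide, 14 mm high, lying flat: to be left where they lie. Origin: midway along them, on the table; x points to the steel head.
Not all that is in view belongs to the job. Of the things that look like the square_base, take the one that is farthest from the robot's base at the start.

How it is judged (in metres and radians):
At the end, for the whole second after the job is handed in: Terracotta drum, blue ring and white finial (upwards) on the round base's rod; yellow drum and green cap on the square base's: each within 9 mm of the rod's axis, within 4 mm of its height when seated flat (20, 54, 82; 20, 50 mm), upright within 0.1 rad, released, at rest (horizontal distance between each of terracotta_drum, blue_ring, white_finial and round_base below 0.009 m and z of terracotta_drum in the frame of round_base between 0.016 and 0.024 m and angle between each of terracotta_drum, blue_ring, white_finial, yellow_drum, green_cap's own z axis and vertical below 0.1 rad and linear speed of each of terracotta_drum, blue_ring, white_finial, yellow_drum, green_cap below 0.02 m/s and angular speed of each of terracotta_drum, blue_ring, white_finial, yellow_drum, green_cap below 0.2 rad/s and z of blue_ring in the frame of round_base between 0.05 and 0.058 m and z of white_finial in the frame of round_base between 0.078 and 0.086 m and horizontal distance between each of yellow_drum, green_cap and square_base below 0.009 m and z of yellow_drum in the frame of square_base between 0.016 and 0.024 m and z of green_cap in the frame of square_base between 0.046 and 0.054 m); the robot touches nothing.
It fails at once if one of the five glazed or terracotta pieces is dropped or flung (moves faster than 0.6 m/s while the fingers do not touch it, as after a free fall of about 18 mm) ((linear speed of terracotta_drum above 0.6 m/s and contact force between terracotta_drum and the fingers below 0.05 N) or (linear speed of blue_ring above 0.6 m/s and contact force between blue_ring and the fingers below 0.05 N) or (linear speed of white_finial above 0.6 m/s and contact force between white_finial and the fingers below 0.05 N) or (linear speed of yellow_drum above 0.6 m/s and contact force between yellow_drum and the fingers below 0.05 N) or (linear speed of green_cap above 0.6 m/s and contact force between green_cap and the fingers below 0.05 N)).
It fails at once if the grey ring is moved by more than 25 mm (distance of grey_ring from where it was at the start of the episode above 0.025 m).
It fails at once if the nippers are moved by more than 25 mm (distance of nippers from where it was at the start of the episode above 0.025 m).
It also fails if it takes over 125 s, if anything falls off the work surface, if the arm or the gripper's body presses on something with over 40 N, if the wrist force passes 120 N, or if a joint passes its speed limit or range.

## Working session

There is one attempt and no reset: what is moved stays moved. The work goes in short steps, Python scripts to look and compute and a tool call to move; the robot and the scene stay as the last step left them, time stands still between calls to the robot, and variables do not carry over. Pictures are saved under pics/ and viewed, at most 14 in all, crops included, and the job is handed in when it is done.

Besides the shell and the picture viewer there is one more tool, called after "Call:" as name(argument=value, ...) on one line, values as JSON. step_arm: Moves the arm, as the interface text tells. Its arguments: {"type":"object","properties":{"deltas":{"type":"array","items":{"type":"number"}}},"required":["deltas"]}

```bash
ls; mkdir -p pics
python3 - <<'E'
from plant import *
import cv2
print(get_obs())
for n in ("scene","side","wrist"):
    p=camera_params(n); im=capture(n); cv2.imwrite(f"pics/{n}0.png",im[:,:,::-1]); print(n,p)
E
```

```text
pics
{'time': 0.0, 'joint_positions': array([ 1.15200345e+00,  3.42704340e-01,  1.52502386e+00,  5.35867560e-06,
        1.27540732e+00, -1.46009615e-01]), 'dq': array([ 1.81691945e-05, -1.33839459e-03,  2.31901645e-04,  7.35306673e-04,
        6.68378643e-04,  1.44901589e-03]), 'tau': array([-6.34456046e-04, -4.31243348e+01, -2.44221210e+01,  7.17738457e-02,
        5.60353138e-02, -1.25229153e-04]), 'tool_pos': array([141.25368174, 505.21142605, 226.05212196]), 'tcp_rot': array([-3.14006694e+00, -2.29544223e-04,  2.86880766e+00]), 'contact_force': array([ 0.71716672, -0.52620373, -0.51280258]), 'moment': array([-0.03474424,  0.03015017, -0.00442085]), 'finger_force': 0.0, 'grip_width': 91.92619711801518}
scene {'mtx': array([[442.46880268,   0.        , 278.54803353],
       [  0.        , 442.46880268, 212.11525152],
       [  0.        ,   0.        ,   1.        ]]), 'k1': -0.08918799320006035, 'rvec': array([ 1.14929121,  2.41081343, -0.93310315]), 'tvec': array([ 273.48742283, -246.19327876, 1402.92608169])}
side {'mtx': array([[389.49312613,   0.        , 275.70220336],
       [  0.        , 389.49312613, 215.67394111],
       [  0.        ,   0.        ,   1.        ]]), 'k1': -0.03336177790821772, 'rvec': array([ 2.22002329, -0.24062947,  0.10086092]), 'tvec': array([-436.22032058,   94.97209046,  846.71222557])}
wrist {'mtx': array([[319.5713947 ,   0.        , 278.21311744],
       [  0.        , 319.5713947 , 207.76243673],
       [  0.        ,   0.        ,   1.        ]]), 'k1': -0.05137020671802772, 'rvec': array([-2.30633754, -1.75030539, -0.25962762]), 'tvec': array([-524.55359341,  -36.70320751,  389.46987577])}
```

View pics/scene0.png

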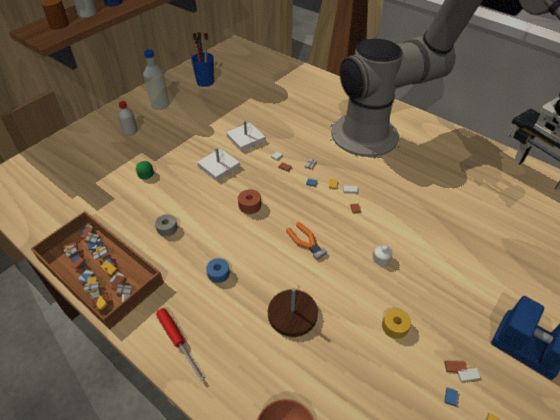

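View pics/side0.png

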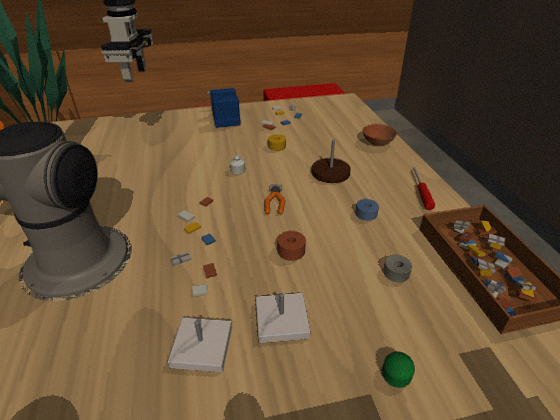

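The scene view shows the pieces at: terracotta (249,202), blue (218,271), white (383,256), yellow (397,322), green (145,170), grey (167,226), nippers (306,240), round base (293,312) and the two marble bases (219,165) and (246,137). The side view shows all of them too. The farther marble base is the one at scene (219,165), side (282,318).

```bash
cat > h.py <<'E'
import numpy as np, cv2
def ray(p,uv):
    K=p["mtx"]; a=(np.array(uv,float)-K[:2,2])/K[0,0]; s=a.copy()
    for _ in range(20): s=a/(1+p["k1"]*(s@s))
    R,_=cv2.Rodrigues(p["rvec"]); return -R.T@p["tvec"], R.T@np.r_[s,1]
def onplane(p,uv,z):
    c,d=ray(p,uv); return c+d*(z-c[2])/d[2]
def tri(p1,u1,p2,u2):
    c1,d1=ray(p1,u1); c2,d2=ray(p2,u2); d1/=np.linalg.norm(d1); d2/=np.linalg.norm(d2)
    t=np.linalg.lstsq(np.c_[d1,-d2],c2-c1,rcond=None)[0]
    a=c1+d1*t[0]; b=c2+d2*t[1]; return (a+b)/2,np.linalg.norm(a-b)
def proj(p,P):
    R,_=cv2.Rodrigues(p["rvec"]); q=R@np.array(P,float)+p["tvec"]; s=q[:2]/q[2]
    return p["mtx"][0,0]*s*(1+p["k1"]*(s@s))+p["mtx"][:2,2]
RNG={"terra":((0,100,40),(9,255,200)),"blue":((100,100,40),(125,255,255)),"yellow":((20,170,90),(32,255,255)),
 "green":((55,120,20),(85,255,255)),"white":((0,0,140),(180,60,255)),"marble":((0,0,140),(180,60,255)),
 "grey":((0,0,60),(180,50,160)),"dark":((0,40,0),(15,255,80))}
def blob(im,kind,seed,r=35):
    hsv=cv2.cvtColor(im,cv2.COLOR_RGB2HSV); m=cv2.inRange(hsv,*map(np.array,RNG[kind]))
    z=np.zeros_like(m); cv2.circle(z,tuple(int(v) for v in seed),r,255,-1); m&=z
    m=cv2.morphologyEx(m,cv2.MORPH_CLOSE,np.ones((3,3)))
    cs,_=cv2.findContours(m,cv2.RETR_EXTERNAL,cv2.CHAIN_APPROX_NONE)
    c=cv2.convexHull(max(cs,key=cv2.contourArea)); M=cv2.moments(c)
    return np.array([M["m10"],M["m01"]])/M["m00"],cv2.boundingRect(c)
E
python3 - <<'E'
from plant import *
from h import *
ims={n:cv2.imread(f"pics/{n}0.png")[:,:,::-1].copy() for n in("scene","side")}
P={n:camera_params(n) for n in ims}
T=[("terra",(249,202),(292,245),17,25),("blue",(218,271),(367,209),14,22),("white",(383,256),(237,166),20,20),("yellow",(397,322),(277,142),15,22),
("green",(145,170),(398,369),18,25),("grey",(167,226),(398,268),14,20),("marble",(219,165),(282,318),10,32),("marble",(246,137),(201,344),10,35),("dark",(293,312),(331,171),10,30)]
for k,a,b,z,r in T:
    ua,ra=blob(ims["scene"],k,a,r); ub,rb=blob(ims["side"],k,b,r)
    t,e=tri(P["scene"],ua,P["side"],ub)
    print(k,ra,rb,onplane(P["scene"],ua,z)[:2].round(1),onplane(P["side"],ub,z)[:2].round(1),t.round(1),round(e,1))
v=np.vstack([cv2.resize(ims["scene"][120:190,180:280],None,fx=4,fy=4),cv2.resize(ims["scene"][275:345,250:350],None,fx=4,fy=4)])
w=np.vstack([cv2.resize(ims["side"][285:355,235:335],None,fx=4,fy=4),cv2.resize(ims["side"][130:200,280:380],None,fx=4,fy=4)])
cv2.imwrite("pics/z1.png",np.hstack([v,w])[:,:,::-1])
E
```

```text
terra (239, 190, 22, 23) (278, 231, 28, 29) [461.  -79.1] [464.5 -77.6] [463.2 -78.4  18.5] 2.3
blue (207, 259, 22, 23) (357, 200, 12, 10) [673.9  10. ] [673.5  35.1] [672.4  18.6  23.9] 13.0
white (374, 245, 16, 14) (232, 156, 12, 10) [387.7 283.8] [397.4 306.6] [395.9 286.7  31.1] 0.7
yellow (383, 309, 28, 29) (268, 134, 18, 17) [533.7 405.9] [536.9 408. ] [535.7 405.8  16.7] 1.7
green (136, 162, 17, 17) (382, 352, 32, 35) [ 559.6 -397.4] [ 559.2 -400.9] [ 559.3 -399.7   16.3] 1.6
grey (156, 215, 20, 21) (386, 255, 25, 27) [ 657.9 -191.7] [ 661.2 -190. ] [ 659.4 -191.    15.6] 1.9
marble (197, 149, 43, 28) (257, 293, 53, 48) [ 397.7 -261.9] [ 403.6 -254.5] [ 402.2 -257.8   14.9] 1.5
marble (226, 123, 39, 24) (169, 318, 61, 52) [ 249.1 -288. ] [ 253.2 -279.1] [ 253.9 -283.    15.4] 0.4
dark (268, 290, 50, 47) (310, 158, 40, 25) [651.  214.4] [650.3 213.2] [650.7 214.2   9.3] 0.0
```

View pics/z1.png

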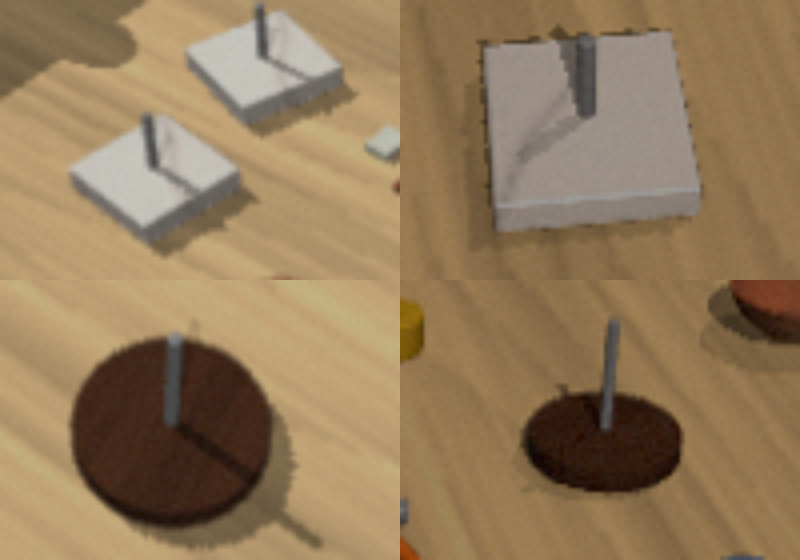

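The rod tops and feet are in clear view. In full-image pixels, the square base has its rod top at scene (216.8,149), side (281.8,294.5), and its foot at scene (218.2,161.2), side (281.8,313.8). The round base has its top at (293.5,289) / (333.2,140) and its foot at (293.5,311) / (331.2,167.5).

Run:
```python
from plant import *
from h import *
P={n:camera_params(n) for n in("scene","side","wrist")}
for n,a,b in [("sqtop",(216.8,149),(281.8,294.5)),("sqfoot",(218.2,161.2),(281.8,313.8)),("rtop",(293.5,289),(333.2,140)),("rfoot",(293.5,311),(331.2,167.5)),
("nipTip",(320,254),(275,186)),("nipmid",(303,240),(274,203))]:
    t,e=tri(P["scene"],a,P["side"],b); print(n,t.round(1),round(e,1))
im={n:cv2.imread(f"pics/{n}0.png")[:,:,::-1].copy() for n in("scene","side")}
for n,s,x in (("blue",(218,271),(367,209)),("white",(383,256),(237,166))):
    for v,q in(("scene",s),("side",x)):
        print(n,v,onplane(P[v],q,28)[:2].round(1))
o=get_obs(); c,d=ray(P["wrist"],P["wrist"]["mtx"][:2,2]); print("cam",c,d,"tcp",o["tool_pos"],o["tcp_rot"])
```

```text
sqtop [ 403.  -251.7   68.6] 2.2
sqfoot [ 401.7 -254.7   20.2] 3.2
rtop [650.8 213.3 104.8] 1.6
rfoot [651.3 215.2  18.1] 4.0
nipTip [480.8 167.9  10. ] 1.6
nipmid [4.651e+02 1.053e+02 3.000e-01] 2.2
blue scene [681.5  20.4]
blue side [668.8  -5. ]
white scene [404.1 295. ]
white side [391.5 266.1]
cam [ 66.03041141 526.31634007 383.30128261] [ 0.27987498 -0.07820942 -0.95684549] tcp [141.29981722 505.31063772 226.23881656] [-3.14048103e+00 -1.85482515e-04  2.86882531e+00]
```

View pics/wrist0.png

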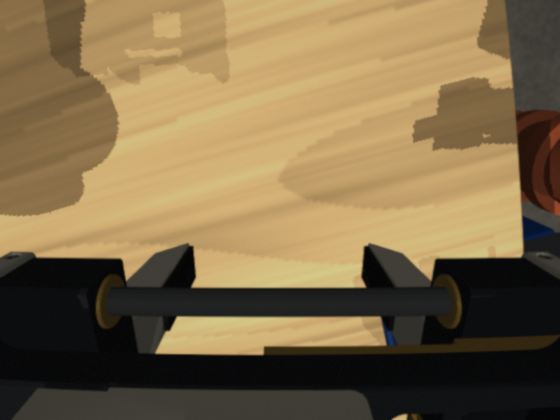

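Measurements agree with the given heights (rod tops 68.6 and 104.8 against 70 and 104). Next I move over the yellow drum.

Call:
step_arm(deltas=[44,-11,-3,0,91,44,-11,-3,0,91,44,-11,-3,0,91,44,-11,-3,0,91,44,-11,-3,0,91,44,-11,-3,0,91,44,-11,-3,0,91,44,-11,-3,0,91,43,-11,-3,0,91,0,0,0,0,91])

```text
time: 1.4
tool_pos: [538.9, 404.7, 198.0]
tcp_rot: [-3.14, -0.001, 2.865]
contact_force: [-0.2, 0.1, -1.1]
grip_width: 90.9
finger_force: 0.0
```

```bash
cat >> h.py <<'E'
def wlook(name,kind=None,seedP=None,z=30,r=60):
    from plant import get_obs,capture,camera_params
    o=get_obs(); p=camera_params("wrist"); im=capture("wrist"); cv2.imwrite(f"pics/{name}.png",im[:,:,::-1])
    print("t",round(float(o["time"]),2),"tcp",o["tool_pos"].round(1),"yaw",round(o["tcp_rot"][2],3),"F",o["contact_force"].round(1))
    if seedP is not None: print("expect px",proj(p,seedP).round())
    if kind:
        c,b=blob(im,kind,proj(p,seedP),r); print("centroid",c.round(1),b,"->",onplane(p,c,z)[:2].round(1))
    return im,p
E
python3 -c "
from h import *
wlook('w1','yellow',(536,406,15),15,70)"
```

```text
t 1.4 tcp [538.9 404.7 198. ] yaw 2.865 F [-0.2  0.1 -1.1]
expect px [279. 183.]
centroid [279.9 184.3] (253, 158, 55, 54) -> [537.7 406.8]
```

View pics/w1.png

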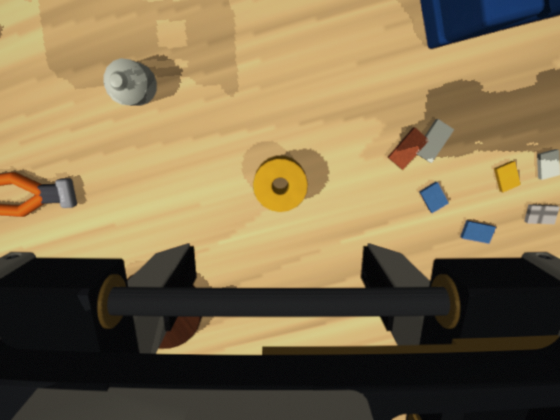

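The wrist view shows the yellow drum at (280,184), right where expected. Down to grasp it.

Call:
step_arm(deltas=[-1.5,2,-25,0,91,0,0,-25,0,91,0,0,-25,0,91,0,0,-25,0,91,0,0,-25,0,91,0,0,-25,0,91,0,0,-20,0,91,0,0,-14,0,91,0,0,-6,0,91,0,0,0,0,50])

```text
time: 2.7
tool_pos: [534.9, 408.7, 9.8]
tcp_rot: [3.141, 0.0, 2.869]
contact_force: [-0.3, 0.6, 0.7]
grip_width: 84.7
finger_force: 0.0
```

Call:
step_arm(deltas=[0,0,0,0,50,0,0,0,0,50,0,0,0,0,50,0,0,0,0,50,0,0,0,0,50,0,0,0,0,50,0,0,0,0,50,0,0,0,0,50,0,0,0,0,50,0,0,0,0,50])

```text
time: 3.95
tool_pos: [535.2, 408.6, 10.2]
tcp_rot: [3.141, 0.001, 2.869]
contact_force: [-0.5, -1.4, 5.1]
grip_width: 57.3
finger_force: 30.0
```

Call:
step_arm(deltas=[0,0,20,0,50,0,0,50,0,50,0,0,60,0,50,0,0,60,0,50,-8,-40,0,0,50,-8,-40,0,0,50,-8,-40,0,0,50,-8,-40,0,0,50,-8,-40,0,0,50,-8,-40,0,0,50])

```text
time: 5.2
tool_pos: [486.5, 167.5, 200.6]
tcp_rot: [3.141, 0.001, 2.869]
contact_force: [0.4, -1.1, -0.1]
grip_width: 57.4
finger_force: 30.0
```

Call:
step_arm(deltas=[-11,-52,0,0,50,-11,-52,0,0,50,-11,-52,0,0,50,-11,-52,0,0,50,-11,-52,0,0,50,-11,-52,0,0,50,-11,-52,0,0,50,-8,-40,0,0,50,-2,-17,0,0,50,0,0,0,0,50])

```text
time: 6.45
tool_pos: [399.9, -252.6, 200.0]
tcp_rot: [3.141, 0.0, 2.867]
contact_force: [-1.1, 0.2, -0.4]
grip_width: 57.3
finger_force: 30.0
```

Call:
step_arm(deltas=[0,0,0,0,50,0,0,0,0,50,0,0,0,0,50,0,0,0,0,50,0,0,0,0,50,0,0,0,0,50,0,0,0,0,50,0,0,0,0,50,0,0,0,0,50,0,0,0,0,50])

```text
time: 7.7
tool_pos: [399.9, -252.4, 199.7]
tcp_rot: [3.141, -0.0, 2.869]
contact_force: [0.1, -0.2, -1.1]
grip_width: 57.3
finger_force: 30.0
```

```bash
python3 -c "
from h import *
im,p=wlook('w2','yellow',(402,-253,200),200,5)
for P in [(402.5,-253,70),(402.5,-253,20)]: print(proj(p,P))"
```

```text
t 7.7 tcp [ 399.9 -252.4  199.7] yaw 2.869 F [ 0.1 -0.2 -1.1]
expect px [278. 265.]
centroid [278.  261.8] (274, 260, 9, 4) -> [ 399.9 -252.6]
[278.21369254 201.25357563]
[278.1574331  188.72060277]
```

View pics/w2.png

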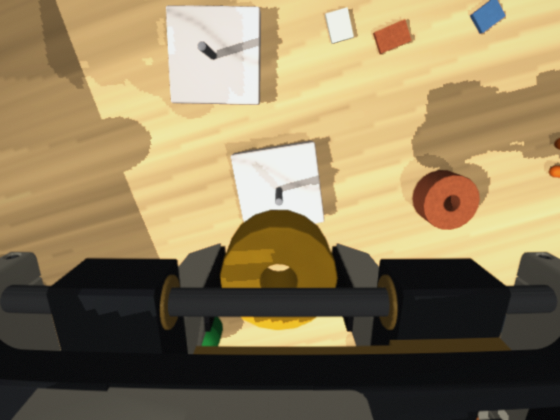

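The wrist view puts the square rod's foot at (279,187) and its top near (278,201), as predicted. The held drum's near edge is at row 211 and its hole is at about (279,272).

```bash
python3 -c "
from h import *
from plant import *
p=camera_params('wrist'); o=get_obs(); t=o['tool_pos']; x=np.array([np.cos(2.869),np.sin(2.869),0])
for off in(-4,-2.8,0): print(off,proj(p,t+x*(off+29)+[0,0,20]),proj(p,t+x*(off-29)+[0,0,-10]),proj(p,t+x*(off+9)+[0,0,20]))
im=cv2.imread('pics/w2.png'); h=cv2.cvtColor(im,cv2.COLOR_BGR2HSV)
print(h[200:216,278].tolist()); print(h[320:336,278].tolist()); print(h[256:272,278].tolist())"
```

```text
-4 [278.37690819 231.75756549] [278.26799207 303.39872337] [278.36636018 270.83896379]
-2.8 [278.37756047 229.30827885] [278.26829267 301.68462807] [278.36697585 268.58460043]
0 [278.37909096 223.54611935] [278.26899803 297.65737033] [278.36842093 263.28031377]
[[165, 3, 178], [165, 3, 181], [150, 1, 180], [150, 1, 179], [150, 1, 184], [75, 2, 210], [75, 2, 234], [60, 2, 241], [60, 2, 235], [25, 23, 187], [21, 97, 118], [20, 189, 89], [20, 216, 84], [21, 222, 84], [20, 216, 84], [21, 216, 84]]
[[21, 214, 193], [22, 213, 224], [23, 211, 236], [23, 209, 238], [23, 210, 238], [23, 209, 238], [23, 209, 239], [23, 210, 238], [23, 209, 237], [23, 178, 237], [24, 118, 238], [26, 89, 239], [25, 84, 239], [25, 84, 239], [25, 84, 239], [26, 82, 239]]
[[21, 219, 126], [20, 217, 128], [21, 215, 128], [21, 219, 128], [21, 217, 128], [21, 215, 128], [20, 215, 128], [20, 182, 146], [20, 137, 199], [20, 112, 231], [20, 101, 237], [21, 101, 238], [21, 99, 239], [21, 102, 235], [20, 117, 209], [20, 149, 139]]
```

```bash
python3 -c "
from h import *
from plant import *
p=camera_params('wrist'); o=get_obs(); t=o['tool_pos']; x=np.array([np.cos(2.869),np.sin(2.869),0])
for off in(-4,-2.8,0,2): print(off,[proj(p,t+x*(off+d)+[0,0,z])[1].round(1) for d in(29,9,-29) for z in(20,-10)])
im=cv2.imread('pics/w2.png'); h=cv2.cvtColor(im,cv2.COLOR_BGR2HSV)
print(h[208:262:3,278].tolist())"
```

```text
-4 [np.float64(231.8), np.float64(211.9), np.float64(270.8), np.float64(245.5), np.float64(336.7), np.float64(303.4)]
-2.8 [np.float64(229.3), np.float64(209.8), np.float64(268.6), np.float64(243.6), np.float64(334.7), np.float64(301.7)]
0 [np.float64(223.5), np.float64(204.9), np.float64(263.3), np.float64(239.0), np.float64(330.2), np.float64(297.7)]
2 [np.float64(219.4), np.float64(201.4), np.float64(259.5), np.float64(235.7), np.float64(327.0), np.float64(294.8)]
[[60, 2, 235], [20, 189, 89], [20, 216, 84], [20, 216, 85], [21, 219, 86], [21, 219, 85], [20, 223, 95], [21, 217, 134], [21, 214, 131], [21, 220, 130], [20, 218, 131], [21, 216, 130], [21, 218, 130], [21, 215, 129], [21, 217, 127], [21, 217, 127], [21, 219, 126], [21, 219, 128]]
```

Edges are consistent with the drum centre being within 2 mm of the TCP. Next I lower it onto the rod.

Call:
step_arm(deltas=[1,0,-30,0,50,0,0,-30,0,50,0,0,-30,0,50,0,0,-15,0,50,0,0,-10,0,50,0,0,-8,0,50,0,0,-6,0,50,0,0,-6,0,50,0,0,-5,0,50,0,0,0,0,50])

```text
time: 9.0
tool_pos: [400.8, -252.3, 59.5]
tcp_rot: [3.141, -0.0, 2.869]
contact_force: [0.4, 1.0, -1.0]
grip_width: 57.3
finger_force: 30.0
```

Call:
step_arm(deltas=[0,0,-5,0,50,0,0,-5,0,50,0,0,-5,0,50,0,0,-4,0,50,0,0,-3,0,50,0,0,-2,0,50,0,0,-2,0,50,0,0,-2,0,50,0,0,-1,0,50,0,0,0,0,50])

```text
time: 10.25
tool_pos: [400.9, -252.4, 30.7]
tcp_rot: [3.141, -0.0, 2.869]
contact_force: [-1.3, -0.6, -0.9]
grip_width: 57.4
finger_force: 30.0
```

Call:
step_arm(deltas=[0,0,-0.3,0,50,0,0,-0.3,0,50,0,0,-0.3,0,50,0,0,-0.3,0,50,0,0,0,0,50,0,0,0,0,50,0,0,0,0,50,0,0,0,0,50,0,0,0,0,50,0,0,0,0,50])

```text
time: 11.5
tool_pos: [401.0, -252.4, 30.2]
tcp_rot: [-3.141, 0.0, 2.869]
contact_force: [-2.1, 1.0, 6.5]
grip_width: 57.2
finger_force: 30.0
```

Seated. Release and lift clear.

Call:
step_arm(deltas=[0,0,0,0,91,0,0,0,0,91,0,0,0,0,91,0,0,0,0,91,0,0,0,0,91,0,0,0,0,91,0,0,20,0,91,0,0,50,0,91,0,0,50,0,91,0,0,50,0,91])

```text
time: 12.75
tool_pos: [400.7, -252.2, 201.2]
tcp_rot: [3.142, 0.0, 2.869]
contact_force: [1.5, -0.3, -1.1]
grip_width: 91.1
finger_force: 0.0
```

Call:
step_arm(deltas=[24,-22,0,0,91,24,-22,0,0,91,24,-22,0,0,91,24,-22,0,0,91,24,-22,0,0,91,20,-20,0,0,91,14,-12,0,0,91,4,-5,0,0,91,0,0,0,0,91,0,0,0,0,91])

```text
time: 14.0
tool_pos: [558.5, -398.9, 199.7]
tcp_rot: [3.141, -0.0, 2.869]
contact_force: [-0.4, 0.3, 0.1]
grip_width: 90.8
finger_force: 0.0
```

Run:
```python
from h import *
from plant import *
im,p=wlook('w3','green',(559.5,-399.5,18),16,70)
im,p=wlook('w3b','green',(559.5,-399.5,18),16,70)
s=capture("side"); cv2.imwrite("pics/side1.png",s[:,:,::-1]); ps=camera_params("side")
c,b=blob(s,"yellow",proj(ps,(402,-253,35)),40); print(onplane(ps,c,35),b)
cv2.imwrite("pics/v3.png",np.hstack([cv2.resize(s[240:380,220:360],(420,420)),im[:,130:430]])[:,:,::-1])
```

```text
t 14.0 tcp [ 558.5 -398.9  199.7] yaw 2.869 F [-0.4  0.3  0.1]
expect px [278. 187.]
centroid [278.9 187.5] (258, 166, 43, 44) -> [ 560.9 -398.6]
t 14.05 tcp [ 558.5 -399.   199.9] yaw 2.869 F [ 0.4 -0.8  0.3]
expect px [278. 187.]
centroid [279.  187.4] (258, 165, 43, 45) -> [ 560.9 -398.6]
[ 402.22345182 -252.99690364   35.        ] (265, 290, 33, 36)
```

View pics/v3.png

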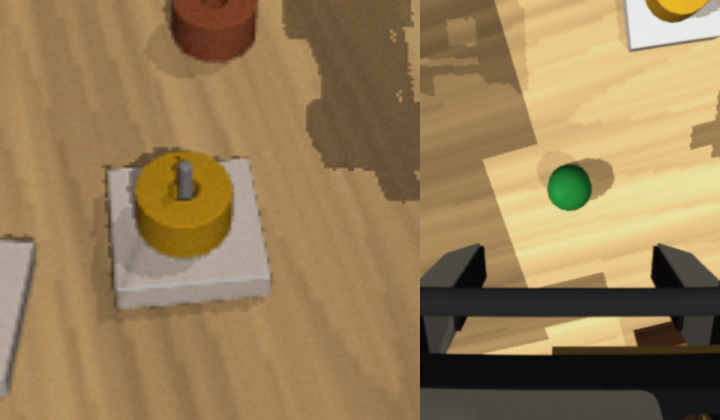

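The yellow drum sits flat and centred (side crop). The green cap is at wrist pixel (279,187), which gives (560.5,-399).

Call:
step_arm(deltas=[1.7,0,-25,0,91,0,0,-35,0,91,0,0,-35,0,91,0,0,-30,0,91,0,0,-25,0,91,0,0,-20,0,91,0,0,-14,0,91,0,0,-8,0,91,0,0,0,0,91,0,0,0,0,40])

```text
time: 15.4
tool_pos: [561.1, -399.8, 8.4]
tcp_rot: [-3.141, 0.001, 2.869]
contact_force: [0.2, -0.1, 0.1]
grip_width: 84.7
finger_force: 0.0
```

Call:
step_arm(deltas=[0,0,0,0,40,0,0,0,0,40,0,0,0,0,40,0,0,0,0,40,0,0,0,0,40,0,0,0,0,40,0,0,0,0,40,0,0,20,0,40,0,0,50,0,40,0,0,50,0,40])

```text
time: 16.65
tool_pos: [560.5, -399.4, 129.8]
tcp_rot: [-3.141, 0.0, 2.869]
contact_force: [1.1, -1.7, -1.2]
grip_width: 47.6
finger_force: 30.0
```

Call:
step_arm(deltas=[-20,18,0,0,40,-24,22,0,0,40,-24,22,0,0,40,-24,22,0,0,40,-24,22,0,0,40,-20,20,0,0,40,-14,13,0,0,40,-6,5,0,0,40,-2.6,2.6,0,0,40,0,0,0,0,40])

```text
time: 17.9
tool_pos: [402.4, -253.2, 127.8]
tcp_rot: [-3.141, 0.001, 2.869]
contact_force: [-0.4, -0.1, -0.9]
grip_width: 47.6
finger_force: 30.0
```

Call:
step_arm(deltas=[0,0,-12,0,40,0,0,-12,0,40,0,0,-10,0,40,0,0,-7,0,40,0,0,-6,0,40,0,0,-6,0,40,0,0,-5,0,40,0,0,-4,0,40,0,0,-3,0,40,0,0,0,0,40])

```text
time: 19.15
tool_pos: [402.0, -252.7, 62.4]
tcp_rot: [3.141, -0.0, 2.869]
contact_force: [0.2, -0.1, -1.2]
grip_width: 47.1
finger_force: 30.0
```

Call:
step_arm(deltas=[0,0,-1,0,40,0,0,-1,0,40,0,0,-1,0,40,0,0,-0.5,0,40,0,0,-0.3,0,40,0,0,-0.2,0,40,0,0,0,0,40,0,0,0,0,40,0,0,0,0,40,0,0,0,0,40])

```text
time: 20.4
tool_pos: [402.0, -252.8, 58.5]
tcp_rot: [3.141, -0.0, 2.869]
contact_force: [-0.0, 0.9, -0.9]
grip_width: 47.6
finger_force: 30.0
```

Call:
step_arm(deltas=[0,0,-0.3,0,40,0,0,-0.3,0,40,0,0,-0.3,0,40,0,0,0,0,40,0,0,0,0,40,0,0,0,0,40,0,0,0,0,40,0,0,0,0,40,0,0,0,0,40,0,0,0,0,40])

```text
time: 21.65
tool_pos: [402.0, -252.8, 57.6]
tcp_rot: [3.141, -0.0, 2.869]
contact_force: [-0.6, 0.2, -0.6]
grip_width: 47.3
finger_force: 30.0
```

Call:
step_arm(deltas=[0,0,-0.4,0,40,0,0,0,0,40,0,0,-0.4,0,40,0,0,0,0,40,0,0,-0.4,0,40,0,0,0,0,40,0,0,0,0,40,0,0,0,0,40,0,0,0,0,40,0,0,0,0,40])

```text
time: 22.9
tool_pos: [402.1, -252.8, 57.5]
tcp_rot: [-3.141, 0.001, 2.869]
contact_force: [-3.0, 1.6, 13.4]
grip_width: 47.3
finger_force: 30.0
```

Call:
step_arm(deltas=[0,0,0.5,0,40,0,0,0,0,91,0,0,0,0,91,0,0,0,0,91,0,0,0,0,91,0,0,0,0,91,0,0,0,0,91,0,0,30,0,91,0,0,50,0,91,0,0,63.0,0,91])

```text
out of range; nothing moved
```

Call:
step_arm(deltas=[0,0,0.5,0,40,0,0,0,0,91,0,0,0,0,91,0,0,0,0,91,0,0,0,0,91,0,0,0,0,91,0,0,0,0,91,0,0,30,0,91,0,0,50,0,91,0,0,62,0,91])

```text
time: 24.15
tool_pos: [401.4, -252.3, 199.7]
tcp_rot: [3.14, -0.002, 2.869]
contact_force: [1.0, -0.3, -0.4]
grip_width: 91.0
finger_force: 0.0
```

Call:
step_arm(deltas=[3,15,0,0,91,9,25,0,0,91,9,25,0,0,91,9,25,0,0,91,9,25,0,0,91,9,25,0,0,91,8,22,0,0,91,4,10,0,0,91,1,3,0,0,91,0,0,0,0,91])

```text
time: 25.4
tool_pos: [462.8, -78.1, 198.7]
tcp_rot: [-3.141, -0.0, 2.869]
contact_force: [0.3, -0.3, 0.2]
grip_width: 91.1
finger_force: 0.0
```

Run:
```python
from h import *
from plant import *
im,p=wlook('w4','terra',(463,-78,17),17,70)
s=capture("side"); ps=camera_params("side")
c,b=blob(s,"green",proj(ps,(402,-253,68)),40); print(onplane(ps,c,67),b)
c,b=blob(s,"blue",(367,209),26); print(onplane(ps,c,14),b)
cv2.imwrite("pics/v4.png",np.hstack([cv2.resize(s[240:380,220:360],(420,420)),im[:,130:430]])[:,:,::-1])
```

```text
t 25.4 tcp [462.8 -78.1 198.7] yaw 2.869 F [ 0.3 -0.3  0.2]
expect px [278. 186.]
centroid [279.4 188. ] (252, 159, 56, 58) -> [465.3 -77.2]
[ 400.91953998 -255.39877911   67.        ] (268, 282, 26, 31)
[675.00651631  36.46274257  14.        ] (357, 200, 13, 9)
```

View pics/v4.png

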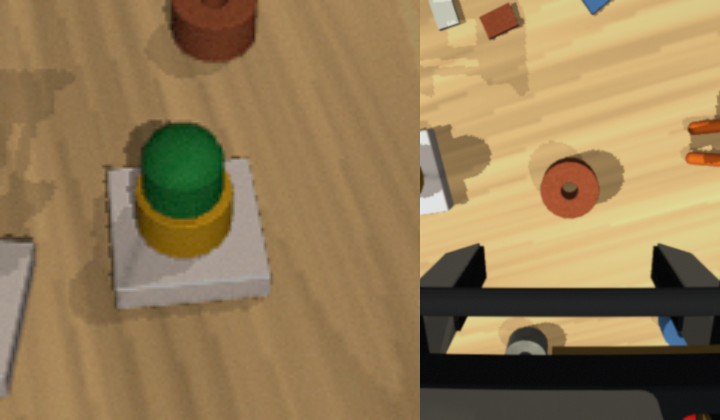

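The green cap sits flat on the yellow drum (side crop). The terracotta drum's mask centroid is at wrist pixel (279,188), which gives (464.5,-77.7). I grasp it high, with the TCP 20–21 mm above its underside, so the gripper body clears the tall rod.

Call:
step_arm(deltas=[1.7,0.4,-25,0,91,0,0,-35,0,91,0,0,-35,0,91,0,0,-30,0,91,0,0,-25,0,91,0,0,-15,0,91,0,0,-10,0,91,0,0,-3.5,0,91,0,0,0,0,91,0,0,0,0,50])

```text
time: 26.75
tool_pos: [465.1, -77.5, 21.0]
tcp_rot: [3.142, 0.001, 2.869]
contact_force: [-0.3, 0.5, -0.4]
grip_width: 84.7
finger_force: 0.0
```

Call:
step_arm(deltas=[0,0,0,0,50,0,0,0,0,50,0,0,0,0,50,0,0,0,0,50,0,0,0,0,50,0,0,0,0,50,0,0,0,0,50,0,0,0,0,50,0,0,0,0,50,0,0,0,0,50])

```text
time: 28.0
tool_pos: [464.9, -77.4, 20.6]
tcp_rot: [3.142, 0.0, 2.869]
contact_force: [-0.7, 0.3, 5.3]
grip_width: 61.5
finger_force: 30.0
```

Call:
step_arm(deltas=[0,0,20,0,50,0,0,50,0,50,0,0,60,0,50,0,0,50,0,50,8,13,20,0,50,15,24,0,0,50,20,31,0,0,50,20,31,0,0,50,20,31,0,0,50,20,31,0,0,50])

```text
time: 29.25
tool_pos: [567.9, 84.6, 219.4]
tcp_rot: [-3.141, -0.002, 2.869]
contact_force: [0.4, 0.3, -2.1]
grip_width: 61.5
finger_force: 30.0
```

Call:
step_arm(deltas=[20,31,0,0,50,20,31,0,0,50,18,29,0,0,50,13,20,0,0,50,8,12,0,0,50,4,7.5,0,0,50,0,0,0,0,50,0,0,0,0,50,0,0,0,0,50,0,0,0,0,50])

```text
time: 30.5
tool_pos: [650.7, 213.7, 220.7]
tcp_rot: [3.141, 0.0, 2.868]
contact_force: [-0.0, 0.6, -2.0]
grip_width: 61.6
finger_force: 30.0
```

Run:
```python
from h import *
from plant import *
im,p=wlook('w5')
for P in [(651,214,104),(651,214,20)]: print(proj(p,P))
t=get_obs()['tool_pos']; x=np.array([np.cos(2.869),np.sin(2.869),0])
for off in(-3,0,3): print(off,[proj(p,t+x*(off+d)+[0,0,z])[1].round(1) for d in(31,9,-31) for z in(13.4,-20.6)])
cv2.imwrite("pics/v5.png",cv2.resize(im[120:340,180:380],(800,880)[:2] if 0 else (545,600))[:,:,::-1])
```

```text
t 30.5 tcp [650.7 213.7 220.7] yaw 2.868 F [-0.   0.6 -2. ]
[278.47342127 202.57973633]
[278.32136012 182.33416115]
-3 [np.float64(220.8), np.float64(201.4), np.float64(262.6), np.float64(236.8), np.float64(329.9), np.float64(295.2)]
0 [np.float64(214.8), np.float64(196.4), np.float64(257.2), np.float64(232.1), np.float64(325.2), np.float64(291.0)]
3 [np.float64(208.8), np.float64(191.3), np.float64(251.6), np.float64(227.4), np.float64(320.5), np.float64(286.9)]
```

View pics/v5.png

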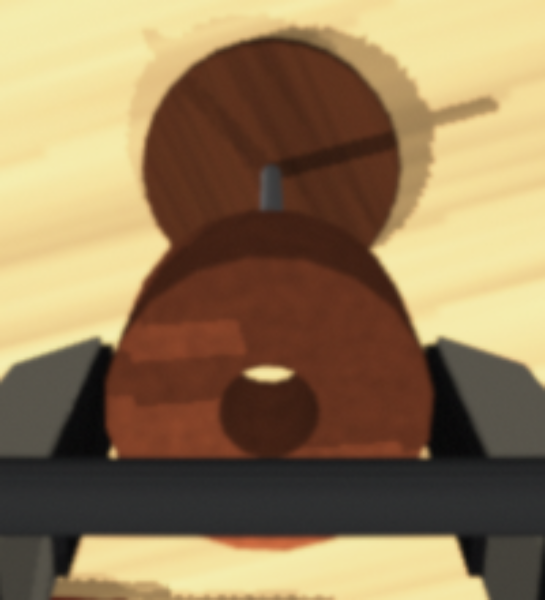

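The rod foot is at (279,182), as predicted. The held drum's rims match an offset of about 0. Now lowering.

Call:
step_arm(deltas=[0,0,-30,0,50,0,0,-30,0,50,0,0,-25,0,50,0,0,-10,0,50,0,0,-8,0,50,0,0,-8,0,50,0,0,-8,0,50,0,0,-8,0,50,0,0,-8,0,50,0,0,0,0,50])

```text
time: 31.8
tool_pos: [650.2, 214.0, 84.5]
tcp_rot: [-3.141, -0.001, 2.869]
contact_force: [0.6, -0.2, -2.2]
grip_width: 61.4
finger_force: 30.0
```

Call:
step_arm(deltas=[0,0,-8,0,50,0,0,-8,0,50,0,0,-8,0,50,0,0,-7,0,50,0,0,-5,0,50,0,0,-3,0,50,0,0,-2,0,50,0,0,-1.5,0,50,0,0,-1,0,50,0,0,0,0,50])

```text
time: 33.05
tool_pos: [650.7, 214.1, 42.0]
tcp_rot: [3.141, 0.0, 2.869]
contact_force: [0.2, 0.5, -1.4]
grip_width: 61.2
finger_force: 30.0
```

Call:
step_arm(deltas=[0,0,-0.5,0,50,0,0,0,0,50,0,0,-0.5,0,50,0,0,0,0,50,0,0,-0.4,0,50,0,0,0,0,50,0,0,-0.3,0,50,0,0,0,0,50,0,0,0,0,50,0,0,0,0,50])

```text
time: 34.3
tool_pos: [650.8, 214.1, 40.7]
tcp_rot: [3.141, 0.0, 2.869]
contact_force: [-2.8, -0.4, 4.4]
grip_width: 61.6
finger_force: 30.0
```

Contact is at the expected height. Release and go to the blue ring.

Call:
step_arm(deltas=[0,0,0,0,91,0,0,0,0,91,0,0,0,0,91,0,0,0,0,91,0,0,0,0,91,0,0,20,0,91,0,0,40,0,91,0,0,50,0,91,0,0,49,0,91,0,0,0,0,91])

```text
time: 35.55
tool_pos: [652.9, 214.6, 204.7]
tcp_rot: [3.137, 0.009, 2.869]
contact_force: [-0.4, -0.2, -0.7]
grip_width: 90.9
finger_force: 0.0
```

Call:
step_arm(deltas=[2,-14,0,0,91,3,-25,0,0,91,4,-35,0,0,91,4,-35,0,0,91,4,-35,0,0,91,4,-30,0,0,91,2,-18,0,0,91,1,-6,0,0,91,0,-2,0,0,91,0,0,0,0,91])

```text
time: 36.8
tool_pos: [674.6, 15.0, 199.2]
tcp_rot: [3.141, -0.0, 2.87]
contact_force: [1.0, 0.1, 0.2]
grip_width: 90.7
finger_force: 0.0
```

Run:
```python
from h import *
from plant import *
im,p=wlook('w6','blue',(676,13,14),14,75)
s=capture("side"); ps=camera_params("side")
cv2.imwrite("pics/v6.png",np.hstack([cv2.resize(s[110:230,260:400],(490,420)),im[:,130:430]])[:,:,::-1])
```

```text
t 36.8 tcp [674.6  15.  199.2] yaw 2.87 F [1.  0.1 0.2]
expect px [277. 187.]
centroid [275.6 188.4] (252, 164, 48, 50) -> [677.4  11.5]
```

View pics/v6.png

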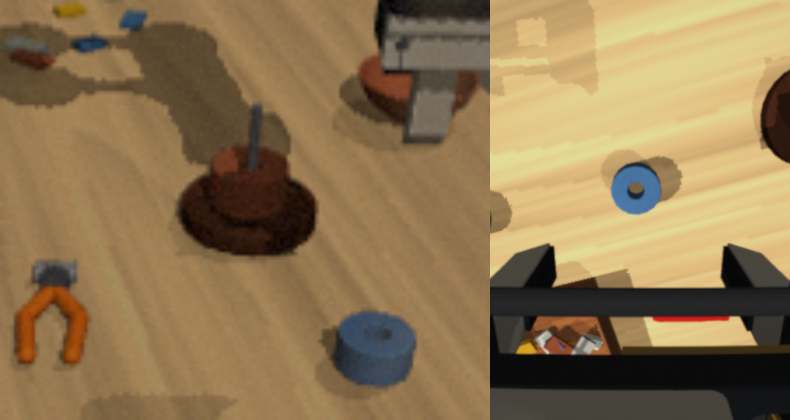

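Terracotta sits flat on the round base. The blue ring is at wrist pixel (275.6,188.4), which gives (677,12).

Call:
step_arm(deltas=[2,-3,-25,0,91,0,0,-35,0,91,0,0,-35,0,91,0,0,-30,0,91,0,0,-25,0,91,0,0,-20,0,91,0,0,-14,0,91,0,0,-7,0,91,0,0,0,0,91,0,0,0,0,45])

```text
time: 38.15
tool_pos: [677.3, 11.1, 9.2]
tcp_rot: [3.141, 0.002, 2.869]
contact_force: [0.5, -0.3, 0.4]
grip_width: 85.1
finger_force: 0.0
```

Call:
step_arm(deltas=[0,0,0,0,45,0,0,0,0,45,0,0,0,0,45,0,0,0,0,45,0,0,0,0,45,0,0,0,0,45,0,0,0,0,45,0,0,0,0,45,0,0,0,0,45,0,0,0,0,45])

```text
time: 39.4
tool_pos: [676.8, 11.1, 8.4]
tcp_rot: [3.141, 0.0, 2.869]
contact_force: [-1.3, 1.2, 4.3]
grip_width: 53.8
finger_force: 30.0
```

Call:
step_arm(deltas=[0,0,20,0,45,0,0,50,0,45,0,0,50,0,45,0,0,12,0,45,-2,15,0,0,45,-3,25,0,0,45,-4,32,0,0,45,-4,32,0,0,45,-4,32,0,0,45,-4,30,0,0,45])

```text
time: 40.65
tool_pos: [653.8, 180.2, 137.9]
tcp_rot: [-3.14, -0.004, 2.87]
contact_force: [0.8, 0.6, 0.0]
grip_width: 54.0
finger_force: 30.0
```

Call:
step_arm(deltas=[-3,22,0,0,45,-2,11,0,0,45,0,3,0,0,45,0,1,0,0,45,0,0,0,0,45,0,0,0,0,45,0,0,0,0,45,0,0,-10,0,45,0,0,-10,0,45,0,0,0,0,45])

```text
time: 41.9
tool_pos: [649.9, 213.9, 118.5]
tcp_rot: [-3.14, -0.003, 2.869]
contact_force: [-0.4, 0.8, -1.1]
grip_width: 53.6
finger_force: 30.0
```

Call:
step_arm(deltas=[0,0,-8,0,45,0,0,-8,0,45,0,0,-8,0,45,0,0,-8,0,45,0,0,-8,0,45,0,0,-6,0,45,0,0,-5,0,45,0,0,-3,0,45,0,0,-1.5,0,45,0,0,0,0,45])

```text
time: 43.15
tool_pos: [650.8, 214.1, 64.8]
tcp_rot: [3.141, 0.0, 2.869]
contact_force: [0.4, -0.7, -0.9]
grip_width: 53.7
finger_force: 30.0
```

Call:
step_arm(deltas=[0,0,-1,0,45,0,0,-0.5,0,45,0,0,-0.5,0,45,0,0,0,0,45,0,0,-0.4,0,45,0,0,0,0,45,0,0,-0.3,0,45,0,0,0,0,45,0,0,0,0,45,0,0,0,0,45])

```text
time: 44.4
tool_pos: [650.8, 214.1, 62.4]
tcp_rot: [3.141, 0.0, 2.869]
contact_force: [-1.6, -0.5, 3.8]
grip_width: 53.8
finger_force: 30.0
```

Seated. Release and go to the finial.

Call:
step_arm(deltas=[0,0,0,0,91,0,0,0,0,91,0,0,0,0,91,0,0,0,0,91,0,0,0,0,91,0,0,20,0,91,0,0,50,0,91,0,0,50,0,91,0,0,18,0,91,0,0,0,0,91])

```text
time: 45.65
tool_pos: [651.5, 214.3, 202.0]
tcp_rot: [3.14, 0.003, 2.869]
contact_force: [0.2, 0.4, -0.4]
grip_width: 91.1
finger_force: 0.0
```

Call:
step_arm(deltas=[-15,4,0,0,91,-30,9,0,0,91,-40,12,0,0,91,-40,12,0,0,91,-40,12,0,0,91,-40,12,0,0,91,-30,8,0,0,91,-16,3,0,0,91,-4,1,0,0,91,0,0,0,0,91])

```text
time: 46.9
tool_pos: [396.3, 287.0, 199.8]
tcp_rot: [-3.142, 0.0, 2.869]
contact_force: [-0.2, 0.4, -0.2]
grip_width: 91.3
finger_force: 0.0
```

Run:
```python
from h import *
from plant import *
im,p=wlook('w7','white',(396,287,20),16,45)
s=capture("side"); ps=camera_params("side")
cv2.imwrite("pics/v7.png",np.hstack([cv2.resize(s[110:230,260:400],(490,420)),im[:,130:430]])[:,:,::-1])
```

```text
t 46.9 tcp [396.3 287.  199.8] yaw 2.869 F [-0.2  0.4 -0.2]
expect px [278. 186.]
centroid [278.9 185.7] (260, 166, 39, 40) -> [396.9 287.8]
```

View pics/v7.png

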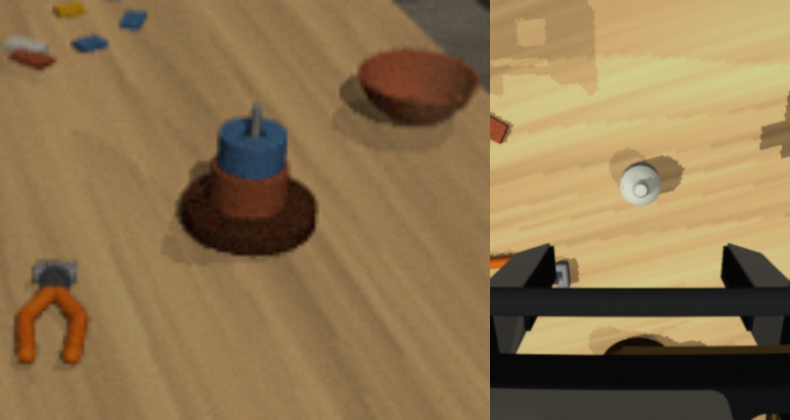

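Blue sits flat on the terracotta. The finial is at wrist pixel (279,186), 39 px across as expected for 44 mm, which gives (396.8,287.6).

Call:
step_arm(deltas=[0.3,0.5,-25,0,91,0,0,-35,0,91,0,0,-35,0,91,0,0,-30,0,91,0,0,-25,0,91,0,0,-20,0,91,0,0,-14,0,91,0,0,-7.5,0,91,0,0,0,0,91,0,0,0,0,35])

```text
time: 48.25
tool_pos: [396.5, 287.8, 9.1]
tcp_rot: [3.141, 0.001, 2.869]
contact_force: [0.3, 0.8, 0.2]
grip_width: 85.2
finger_force: 0.0
```

Call:
step_arm(deltas=[0,0,0,0,35,0,0,0,0,35,0,0,0,0,35,0,0,0,0,35,0,0,0,0,35,0,0,0,0,35,0,0,0,0,35,0,0,0,0,35,0,0,0,0,35,0,0,0,0,35])

```text
time: 49.5
tool_pos: [396.1, 287.7, 8.6]
tcp_rot: [3.141, 0.0, 2.869]
contact_force: [-0.4, 0.4, 2.4]
grip_width: 43.5
finger_force: 30.0
```

Call:
step_arm(deltas=[0,0,20,0,35,0,0,50,0,35,0,0,50,0,35,0,0,21,0,35,15,-5,0,0,35,30,-9,0,0,35,35,-10,0,0,35,35,-10,0,0,35,35,-10,0,0,35,35,-10,0,0,35])

```text
time: 50.75
tool_pos: [582.2, 232.1, 146.8]
tcp_rot: [-3.14, -0.003, 2.868]
contact_force: [-0.2, -0.5, -0.2]
grip_width: 43.2
finger_force: 30.0
```

Call:
step_arm(deltas=[30,-9,0,0,35,22,-6,0,0,35,13,-3,0,0,35,4.4,-1.6,0,0,35,0,0,0,0,35,0,0,0,0,35,0,0,-10,0,35,0,0,-10,0,35,0,0,-5,0,35,0,0,0,0,35])

```text
time: 52.0
tool_pos: [650.1, 214.0, 123.8]
tcp_rot: [-3.141, -0.001, 2.869]
contact_force: [1.5, -0.5, -1.5]
grip_width: 43.2
finger_force: 30.0
```

Call:
step_arm(deltas=[0,0,-5,0,35,0,0,-5,0,35,0,0,-5,0,35,0,0,-5,0,35,0,0,-4,0,35,0,0,-4,0,35,0,0,-2,0,35,0,0,-1,0,35,0,0,0,0,35,0,0,0,0,35])

```text
time: 53.25
tool_pos: [650.5, 214.1, 93.7]
tcp_rot: [3.141, 0.0, 2.869]
contact_force: [0.8, -0.4, -1.4]
grip_width: 43.4
finger_force: 30.0
```

Call:
step_arm(deltas=[0,0,-1,0,35,0,0,-1,0,35,0,0,-0.5,0,35,0,0,0,0,35,0,0,-0.5,0,35,0,0,0,0,35,0,0,-0.3,0,35,0,0,0,0,35,0,0,0,0,35,0,0,0,0,35])

```text
time: 54.5
tool_pos: [650.5, 214.0, 90.6]
tcp_rot: [3.141, 0.0, 2.869]
contact_force: [-1.3, 0.0, 3.9]
grip_width: 43.3
finger_force: 30.0
```

Call:
step_arm(deltas=[0,0,0,0,91,0,0,0,0,91,0,0,0,0,91,0,0,0,0,91,0,0,0,0,91,0,0,0,0,91,0,0,20,0,91,0,0,50,0,91,0,0,50,0,91,0,0,0,0,91])

```text
time: 55.75
tool_pos: [652.6, 214.5, 215.9]
tcp_rot: [3.137, 0.009, 2.869]
contact_force: [-1.0, 0.2, 0.8]
grip_width: 91.3
finger_force: 0.0
```

Call:
step_arm(deltas=[-20,0,0,0,91,-40,0,0,0,91,-40,0,0,0,91,-40,0,0,0,91,-20,0,0,0,91,0,0,0,0,91,0,0,0,0,91,0,0,0,0,91,0,0,0,0,91,0,0,0,0,91])

```text
time: 57.0
tool_pos: [490.7, 213.9, 210.0]
tcp_rot: [-3.142, -0.0, 2.869]
contact_force: [-0.7, -1.3, -0.6]
grip_width: 90.9
finger_force: 0.0
```

Run:
```python
from h import *
from plant import *
s=capture("side"); c=capture("scene")
cv2.imwrite("pics/v8.png",np.hstack([cv2.resize(s[100:220,260:380],(400,400)),cv2.resize(c[240:360,230:350],(400,400))])[:,:,::-1])
```

```text
(no output)
```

View pics/v8.png

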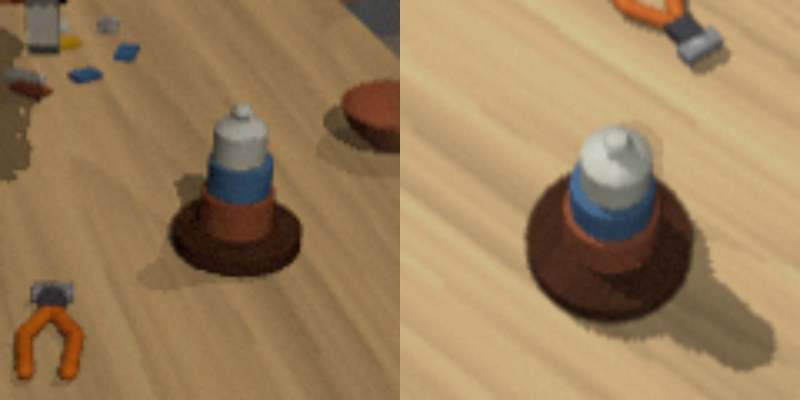

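Both views show the round totem stacked straight and flat, with the nippers undisturbed. I'm handing in the job.

```bash
python3 -c "
from plant import *
print(close_job())"
```

```text
the job is handed in; nothing more can be done
None
```

Both totems are assembled in the ordered sequence, each piece lowered until the arm felt contact and then released, and the job was handed in at about 57 s; camera views show both stacks straight and flat, but the hand-in returned no verdict.

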